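Unhook the reference plate and rack it

ROBOT

A 6-joint arm with a two-finger parallel gripper is mounted at the origin on the work surface. World frame = base frame: x ahead of the robot, y to its left, z up, the work surface at z = 0. Lengths are in m, angles in rad, forces in N, time in s.
With the tool pointing down it reaches from about 0.275 to 0.875 m from the base axis. Payload 12.5 kg.
Tool frame: the origin (TCP) lies at the very end of the fingers, on their centre line; the grasp point (between the pads) lies 19 mm behind it; z points along the fingers, y is the line along which they close (so a half turn about z gives the same grasp; the last joint's range is limited). The gripper opens to 85 mm and grips with 20 to 120 N. Pads are 22 mm wide; open, the fingers measure 114 mm over their backs; the gripper's body (76 mm by 85 mm) begins 54 mm behind the grasp point. The pads swing forward as they close: fully open they stand 13 mm farther back than shut.
Start: joints at [1.063, 0.351, 1.652, -0, 1.139, -0.085], TCP at [0.226, 0.502, 0.197] pointing down, gripper open.
Joint ranges: [-2.75, 2.75], [-0.79, 2.1], [0.01, 2.65], [-1.57, 4.71], [0.07, 3.14], [-2.87, 2.87]. Speed limits (rad/s): [2.22, 2.22, 2.79, 3.14, 3.14, 3.14].

INTERFACE

Orientations are given as a 3x3 rotation matrix whose columns are the frame's x, y, z axes.
In Python, from bench import manip gives the robot as it stands. Calls block until the motion is done:
- manip.move_ptp(position, orientation): joint-space move of the TCP to a pose.
- manip.move_l(position, attitude=None, max_speed=0.15): straight line of the TCP; attitude=None keeps the orientation; max_speed is the mean speed in m/s.
- manip.move_j(angles): joint-space move.
- manip.set_gripper(opening, effort=None): opening from 0.0 (shut) to 1.0 (fully open); effort is the grip in N (None keeps the last); returns when the fingers have stopped.
- manip.dwell(seconds).
- manip.inverse_kinematics(position, orientation): joint angles nearest the present ones, or None.
- manip.grab_frame(name): name is "scene" or "top" or "wrist"; returns (picture, depth): 420x560x3 uint8, red, green, blue; 420x560 float32, m along the optical axis (not along the pixel's ray), 0 where there is no reading.
- manip.get_calibration(name): a dict with "camera_matrix" (3x3 intrinsics, pixels), "R" (3x3) and "t" (3): a world point X has camera coordinates R X + t. Camera axes: x right, y down, z forward; pixel columns grow to the right and rows downward; lengths in m; the calibration is good to about 2 mm. A picture is of the moment at which its call begins: read the wrist's pose just before it. get_calibration takes no time and is no camera call; for the wrist camera it gives the pose at the moment of the call.
A pose or a line that the arm cannot do raises manip.Unreachable and nothing moves.
- manip.sign_off(): hands the job in; it is judged then, once.
Trained networks look in the newest picture that a camera, given by its name, has taken for a name from the list of things; names that differ only in an ending like _2 or _b are one class to them, and where a whole thing is asked for, a point or a joint stands for the part that bears it (a point fixed in the world has none). Each returns a list of dicts, best first, with "confidence" (0 to 1); they miss things now and then, are a little off and sometimes report something else, mostly with a low value. They report only what shows in the picture. A call takes as long as a camera call. They do not tell look-alikes from the thing itself.
- manip.look_for(camera, name): "at" ([x, y, z] in m, in world coordinates, good to about 4 mm: the middle of the surface that is visible of it).
Readings, each from a call of its own:
- manip.current_time(): time.
- manip.current_qpos(): joint angles.
- manip.current_joint_vel(): joint speeds.
- manip.current_joint_torque(): joint torques, N m.
- manip.current_ee_pos(): TCP position.
- manip.current_tcp_rot(): TCP orientation.
- manip.current_force(): force on the tool from outside, world axes, zero at the start.
- manip.current_ft_torque(): the same for the moment, N m.
- manip.current_grip_width(): opening from 0.0 (shut) to 1.0 (fully open).
- manip.current_grip_force(): force on a finger pad.
Only numpy, scipy, OpenCV 4.12 (cv2) and the standard library are available. Lean on these libraries where they do the work, as an engineer would, in place of code of your own. Each camera call takes 0.05 s, during which the arm holds its last target. There are 200 camera calls.

TASK

Take the steel reference plate off the barbed hook of its stand: raise it, tilt it and work it back over the barb by feel, gently, without forcing it against the hook. Then stand it upright, fully home in the slot of the green rack, gently too, let go, and leave everything else on the bench where it is.

Things in the scene. Friction and masses are not known exactly. Their poses are not given: they have to be found in the camera images.
- plate: Steel reference plate hanging on the hook, 6 mm thick (its x), 50 mm wide (its y), 0.2-0.4 kg. Origin: middle of its lower edge, z up. Body z 0-98 mm, above it a plain grip tab 32 mm wide, z 98-154 mm. Window through it 26 mm wide, sill at z 62, lintel at z 84 mm; the lintel hangs on the shank. Front and back alike, within 0.1 rad square to the shank. Grip the tab's faces with 60 N or more.
- plate_eye (a point): Centre of the plate's window: 73 mm above its lower edge, in the middle of its width and thickness. It hangs 42 to 56 mm out from the post's axis. Held level the plate cannot pass the barb at any height; raised so that the bar runs low in the window, lower edge tilted outward 35 to 40 degrees (nearly square to the rising end), it passes with about 2 mm to spare above and below.
- stand: Fixed grey stand: 22 mm square post, clamp on top to 138 mm. Origin under the post's axis, on the table. Its hook points along the stand's +x, away from the robot. The shank is adjustable in the clamp: its bend lies 66 to 114 mm from the post's axis along x, different each time and not given by this pose: look, or feel for the barb. Rigid in use. Over 20 N between plate and stand is forcing.
- shank_root (a point): On the axis of the hook's level shank, 130 mm above the table, where it leaves the clamp, 15 mm from the post's axis. Yellow 6 mm round bar, level along the stand's +x up to the bend, then 24 mm at 40 degrees upward to the tip. From the tip a red barb (6 mm bar) leads back and up: its round end is centred 7 mm beyond the bend along x and 21.5 mm above the shank's axis.
- rack: Fixed green rack, foot 60 x 96 mm, 42 mm high. Origin: centre of its underside. One slot along its y, 90 mm long, 9 mm wide, open upward and at the ends; its floor is 8 mm above the table, straight walls up to 31 mm, above them two white lips flare to a mouth about 18 mm wide. Lower the plate the last mm slowly (10 mm/s): over 40 N between plate and rack is forcing, letting go 5 mm up dropping.
- oil: amber oil bottle, 52 mm across, 120 mm tall, loose; origin under its centre
- jar: black lidded jar, 76 mm across, 70 mm tall, loose; origin under its centre
- pot: blue plastic cup, 80 mm across, 90 mm tall, loose; origin under its centre
- block_a: round steel hardness block, 60 mm across, 15 mm high, loose on the table; origin under its centre
- block_b: round brass-coloured hardness block, 56 mm across, 13 mm high, loose on the table; origin under its centre
- brush: small brush lying on the table, loose
- spanner: spanner lying on the table, loose
Things that resemble listed ones, but are neither listed nor needed, are in the scene too. What is shaped like the plate but orange or purple is not meant.

How it is judged:
On the way:
1. the plate is held, off the hook and clear of it: window centre over 160 mm out from the post, or 70 mm above the shank, or 80 mm to its side, stand untouched ((x of plate_eye in the frame of stand above 0.16 m or z of plate_eye in the frame of stand above 0.2 m or y of plate_eye in the frame of stand above 0.08 m or y of plate_eye in the frame of stand below -0.08 m) and contact force between plate and stand below 0.01 N and contact force between the fingers and plate above 2 N), for 0.1 s.
At the end, for the whole second after the job is handed in: Plate released and at rest in the rack's slot, tab up: lower edge on the slot floor within 4 mm and within 4 mm of its mid-plane, window centre within 22 mm of the slot's middle along it and 8 mm across, upright within 0.17 rad, in line with the slot within 0.2 rad (x of plate_eye in the frame of rack between -0.008 and 0.008 m and y of plate_eye in the frame of rack between -0.022 and 0.022 m and x of plate in the frame of rack between -0.004 and 0.004 m and z of plate in the frame of rack between 0.004 and 0.011 m and angle between plate's own z axis and vertical below 0.17 rad and angle between the x axis of plate and the x axis of rack, either way round below 0.2 rad and linear speed of plate below 0.03 m/s and angular speed of plate below 0.5 rad/s and contact force between the fingers and plate below 0.05 N); the robot touches nothing.
It fails at once if the plate is forced against the hook or stand (more than 20 N) (contact force between plate and stand above 20 N).
It fails at once if the plate is pressed into or dropped on the rack (more than 40 N) (contact force between plate and rack above 40 N).
It fails at once if the plate is dropped: it falls free, out of the fingers, at more than 0.3 m/s (some 5 mm) (contact force between the fingers and plate below 0.05 N and linear speed of plate above 0.3 m/s).
It fails at once if the robot hits the stand (more than 15 N) (contact force between the arm and stand above 15 N).
It fails at once if a bystander is moved by more than 20 mm (distance of any of oil, jar, pot, block_a, block_b, brush, spanner from where it was at the start of the episode above 0.02 m).
It also fails if it takes over 72 s, if anything falls off the work surface, if the arm or the gripper's body presses on something with over 40 N, if the wrist force passes 120 N, or if a joint passes its speed limit or range.

## Working session

There is one attempt and no reset: what is moved stays moved. The work goes in short steps, each a Python script; the robot and the scene stay as the last script left them, time stands still between calls to the robot, and variables do not carry over. Pictures are saved under pics/ and viewed, at most 10 in all, crops included, and the job is handed in when it is done.

```bash
mkdir -p pics; ls; cat > h.py <<'E'
from bench import manip as m
import numpy as np, cv2
def snap(c,fn,crop=None,scale=1):
    K=m.get_calibration(c); p,d=m.grab_frame(c)
    np.savez('pics/'+fn+'.npz',p=p,d=d,K=K['camera_matrix'],R=K['R'],t=K['t'])
    q=p[:,:,::-1]
    if crop: q=q[crop[1]:crop[3],crop[0]:crop[2]]
    if scale!=1: q=cv2.resize(q,None,fx=scale,fy=scale,interpolation=cv2.INTER_CUBIC)
    cv2.imwrite('pics/'+fn+'.png',q)
def load(fn): return np.load('pics/'+fn+'.npz')
def cloud(z):
    d=z['d'];K=z['K'];v,u=np.mgrid[:d.shape[0],:d.shape[1]]
    c=np.stack([(u-K[0,2])*d/K[0,0],(v-K[1,2])*d/K[1,1],d],-1)
    X=(c-z['t'])@z['R']; X[d==0]=np.nan
    return X
E
python3 - <<'E'
from h import *
snap('scene','s0');snap('top','t0')
a=cv2.imread('pics/s0.png');b=cv2.imread('pics/t0.png')
for c in('scene','top'):
  for n in('plate','plate_eye','stand','shank_root','rack','oil','jar','pot'):
    for r in m.look_for(c,n)[:3]: print(c,n,np.round(r['at'],3),round(r['confidence'],2))
print(m.current_time())
E
```

```text
pics
scene plate [0.563 0.145 0.128] 0.96
scene plate [0.527 0.242 0.074] 0.9
scene plate [0.401 0.207 0.093] 0.88
scene plate_eye [0.649 0.262 0.079] 0.93
scene plate_eye [0.564 0.141 0.132] 0.91
scene plate_eye [0.401 0.206 0.092] 0.8
scene stand [0.523 0.15  0.014] 0.82
scene stand [0.654 0.391 0.074] 0.42
scene shank_root [0.527 0.144 0.014] 0.92
scene rack [ 0.534 -0.164  0.023] 0.57
scene oil [0.654 0.391 0.071] 0.7
scene jar [ 0.764 -0.114  0.064] 0.7
scene pot [ 0.726 -0.316  0.061] 0.57
top plate [0.631 0.253 0.104] 0.69
top plate [0.564 0.135 0.142] 0.6
top plate [0.395 0.203 0.095] 0.46
top plate_eye [0.56  0.135 0.144] 0.84
top plate_eye [0.39  0.201 0.099] 0.73
top plate_eye [0.52  0.236 0.099] 0.7
top stand [0.498 0.129 0.012] 0.91
top rack [ 0.521 -0.172  0.01 ] 0.92
top rack [ 0.732 -0.326  0.051] 0.47
top oil [0.625 0.378 0.081] 0.75
top jar [ 0.738 -0.131  0.075] 0.73
top pot [ 0.733 -0.33   0.049] 0.94
0.9
```

View pics/s0.png

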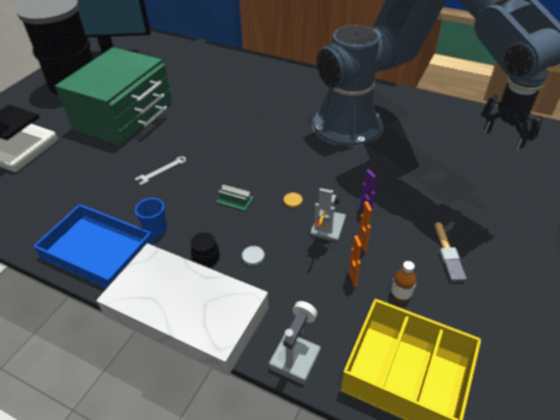

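View pics/t0.png

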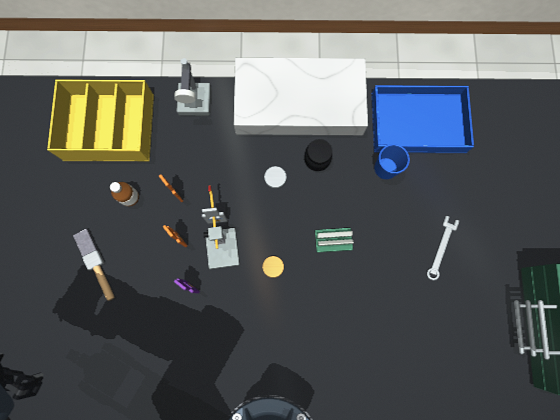

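```bash
python3 - <<'E'
from h import *
R=np.array([[0,1,0],[1,0,0],[0,0,-1.]]); R2=R*np.array([-1,-1,1])
for r in (R,R2):
  for p in ([.56,.14,.4],[.53,-.17,.3]):
    print(m.inverse_kinematics(p,r))
q=[m.inverse_kinematics([.56,.14,.4],r) for r in(R,R2)]
r=min((x for x in (0,1) if q[x] is not None),key=lambda i:abs(q[i][5])); R=[R,R2][r]
m.move_ptp([.53,.14,.42],R)
K=m.get_calibration('wrist'); print(r,-K['R'].T@K['t'],K['R'],K['camera_matrix'])
snap('wrist','w0')
m.move_ptp([.50,-.17,.33],R)
K=m.get_calibration('wrist'); print(-K['R'].T@K['t'])
snap('wrist','w1')
cv2.imwrite('pics/w01.png',np.hstack([cv2.imread(f'pics/w{i}.png')[:,:,:] for i in(0,1)])[:, :, :])
a=cv2.resize(cv2.imread('pics/w01.png'),(800,300));cv2.imwrite('pics/w01.png',a)
E
```

```text
[ 1.64334806e-01  2.83966493e-01  1.25645341e+00 -4.44089210e-16
  1.60117275e+00  1.64334806e-01]
[-3.94028315e-01  2.78655667e-01  1.49507979e+00 -4.44089210e-16
  1.36785719e+00 -3.94028315e-01]
None
[-3.94028315e-01  2.78655667e-01  1.49507979e+00 -4.44089210e-16
  1.36785719e+00  2.74756434e+00]
0 [0.53005956 0.20983271 0.5966347 ] [[ 0.99999824  0.00105326 -0.00155297]
 [ 0.00144127 -0.96108888  0.27623556]
 [-0.0012016  -0.27623731 -0.96108871]] [[299.89201344   0.         282.24756094]
 [  0.         299.89201344 208.80021758]
 [  0.           0.           1.        ]]
[ 0.50056895 -0.10007495  0.50750557]
```

View pics/w01.png

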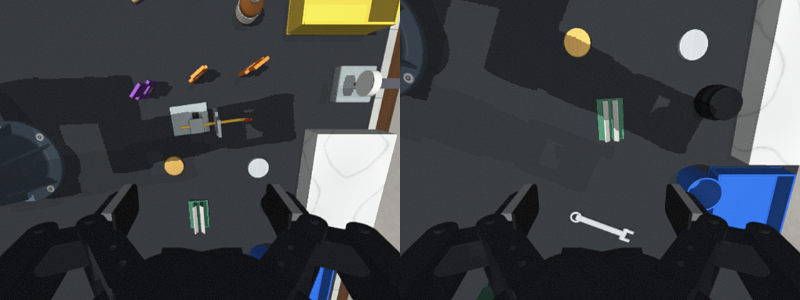

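```bash
python3 - <<'E'
from h import *
def ax(P):
    c=np.median(P,0);u,s,v=np.linalg.svd(P-P.mean(0),full_matrices=False);return c,v[0]*np.sign(v[0][np.argmax(abs(v[0]))])
for f in('w0','t0','s0'):
    z=load(f);X=cloud(z);h=cv2.cvtColor(z['p'],cv2.COLOR_RGB2HSV);H,S,V=[h[...,i].astype(int) for i in range(3)]
    reg=(abs(X[...,0]-.56)<.12)&(abs(X[...,1]-.135)<.06)&(X[...,2]>.1)
    yel=reg&(H>15)&(H<32)&(S>120)&(V>70); red=reg&((H<8)|(H>172))&(S>120)&(V>50)
    for n,k in(('yel',yel),('red',red)):
        P=X[k]
        if len(P)>3: print(f,n,len(P),'min',P[P[:,0].argmin()].round(4),'max',P[P[:,0].argmax()].round(4),ax(P))
    pl=reg&(X[...,2]>.165); P=X[pl]
    if len(P): print(f,'tab top',len(P),P.min(0),P.max(0),np.median(P,0))
    cl=reg&(abs(X[...,2]-.138)<.006)&(S<60)&(X[...,0]<.54);P=X[cl]
    if len(P): print(f,'clamp',len(P),P.min(0),P.max(0))
    base=(abs(X[...,0]-.52)<.1)&(abs(X[...,1]-.135)<.08)&(X[...,2]>.006)&(X[...,2]<.03)&(S<60)&(V>90);P=X[base]
    if len(P)>5: print(f,'base',len(P),cv2.minAreaRect((P[:,:2]*1000).astype(np.float32)),np.median(P[:,2]))
for f in('w1','t0'):
    z=load(f);X=cloud(z);h=cv2.cvtColor(z['p'],cv2.COLOR_RGB2HSV);H,S,V=[h[...,i].astype(int) for i in range(3)]
    reg=(abs(X[...,0]-.52)<.07)&(abs(X[...,1]+.17)<.08)&(X[...,2]>.004)
    g=reg&(X[...,2]<.06)&((X[...,2]>.03)|((H>50)&(H<90)&(S>80)))
    P=X[g];print(f,'rack',len(P),cv2.minAreaRect((P[:,:2]*1000).astype(np.float32)))
    w=reg&(S<60)&(V>120)&(X[...,2]>.025);P=X[w];print('lips',len(P),cv2.minAreaRect((P[:,:2]*1000).astype(np.float32)),P[:,2].max())
z=load('w0');cv2.imwrite('pics/w0c.png',cv2.resize(z['p'][130:215,225:370,::-1],None,fx=5.5,fy=5.5,interpolation=cv2.INTER_CUBIC))
E
```

```text
w0 yel 233 min [0.4837 0.125  0.1331] max [0.6257 0.1484 0.1431] (array([0.57713016, 0.13922674, 0.13289749]), array([0.98917675, 0.145607  , 0.01810946]))
w0 red 33 min [0.6184 0.1436 0.1512] max [0.6324 0.1489 0.1468] (array([0.62566705, 0.1457599 , 0.15153508]), array([ 0.88133554,  0.17898097, -0.43727963]))
w0 tab top 52108 [0.45525849 0.12158534 0.1659262 ] [0.60544549 0.16160238 0.55708939] [0.52970004 0.1511878  0.53323904]
w0 clamp 465 [0.50282563 0.11455354 0.13204833] [0.53531084 0.15916158 0.14093744]
w0 base 1486 ((496.4885559082031, 127.74836730957031), (99.87313079833984, 79.69596862792969), 7.6523118019104) 0.014161296195895914
t0 yel 74 min [0.4845 0.1261 0.1331] max [0.6209 0.147  0.1369] (array([0.58180968, 0.14134385, 0.13269465]), array([0.98897656, 0.14774889, 0.00977903]))
t0 red 15 min [0.6184 0.1489 0.1571] max [0.6334 0.1485 0.1468] (array([0.62488362, 0.14813347, 0.15129356]), array([ 0.74213896,  0.06146575, -0.6674217 ]))
t0 tab top 88 [0.55743182 0.12344471 0.16531527] [0.56713103 0.15534184 0.20761533] [0.56047472 0.13827085 0.19489718]
t0 clamp 193 [0.
[... 640 characters left out ...]
 44 [0.48361491 0.12710139 0.13236318] [0.53226705 0.16051304 0.14310078]
s0 base 341 ((496.5457458496094, 130.01483154296875), (102.12834167480469, 79.89405822753906), 7.422553539276123) 0.013906359743277835
w1 rack 1933 ((521.188232421875, -170.42001342773438), (59.753108978271484, 94.73558044433594), 3.926436185836792)
lips 931 ((517.8984985351562, -163.63735961914062), (87.02769470214844, 100.59239196777344), 45.87248611450195) 0.43735418403028864
t0 rack 682 ((520.8909912109375, -167.56198120117188), (59.980445861816406, 94.64910125732422), 4.071842670440674)
lips 303 ((521.194580078125, -168.17881774902344), (31.684968948364258, 90.31510925292969), 4.49929141998291) 0.04602302847852599
```

View pics/w0c.png

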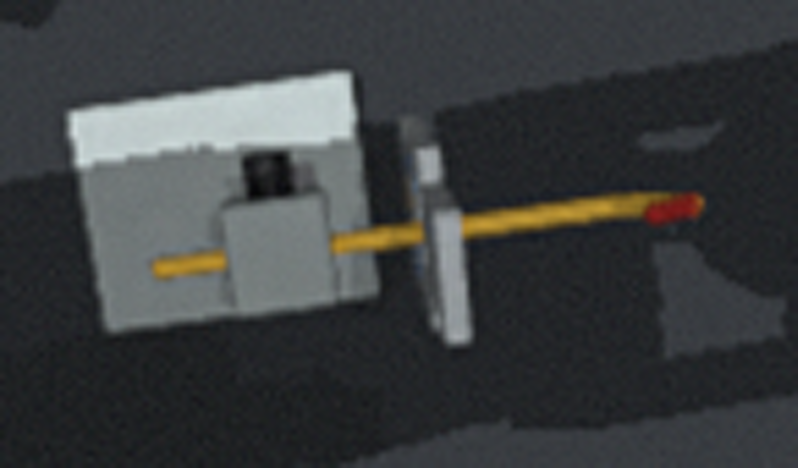

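```bash
cat >> h.py <<'E'
PSI=0.143; ex=np.array([np.cos(PSI),np.sin(PSI),0]); ez=np.array([0,0,1.])
def pose(c,th,psi=PSI,dz=.035):
    "TCP pose for window centre c (world), tilt th"
    e=np.array([np.cos(psi),np.sin(psi),0]); u=-np.sin(th)*e+np.cos(th)*ez; n=np.cos(th)*e+np.sin(th)*ez
    return np.asarray(c)+u*dz, np.stack([np.cross(n,-u),n,-u],1)
E
python3 - <<'E'
from h import *
for f in('w0','t0','s0'):
    z=load(f);X=cloud(z)
    k=(abs(X[...,0]-.56)<.03)&(abs(X[...,1]-.14)<.04)&(X[...,2]>.17)&(X[...,2]<.215)
    P=X[k]
    for n,Q in(('all',P),('top',P[abs(P[:,2]-np.percentile(P[:,2],97))<.006])):
        l=cv2.minAreaRect((Q[:,:2]*1000).astype(np.float32)); print(f,n,len(Q),l,np.percentile(Q[:,2],[50,97]))
E
cat > plan.py <<'E'
import numpy as np, heapq
def seg(a,b): n=int(np.hypot(*(np.array(b)-a))/.5)+2; return np.linspace(a,b,n)
T=(18.39,15.43); H=np.vstack([seg((-80,0),(0,0)),seg((0,0),T),seg(T,(7,21.5))])
CL=seg((-90,0),(-80,0))
def box(q,lo,hi):
    c=(np.array(lo)+hi)/2;h=(np.array(hi)-lo)/2;d=abs(q-c)-h
    return np.hypot(*np.maximum(d,0).T)+np.minimum(d.max(1),0)
def clear(x,z,th):
    d=H-[x,z];c,s=np.cos(th),np.sin(th)
    q=np.stack([d[:,0]*c+d[:,1]*s,-d[:,0]*s+d[:,1]*c],1)
    return min(box(q,(-3,-73),(3,-11)).min(),box(q,(-3,11),(3,81)).min(),box(q,(-20,33),(20,90)).min()-1)-3
def plan(x0,z0,xg=60):
    xs=np.arange(-40,66,1.);zs=np.arange(-8,50,1.);ts=np.radians(np.arange(0,46,2.5)); memo={}
    def C(k):
        if k not in memo: memo[k]=clear(xs[k[0]],zs[k[1]],ts[k[2]])
        return memo[k]
    s=(int(np.argmin(abs(xs-x0))),int(np.argmin(abs(zs-z0))),0)
    D={s:0};par={};pq=[(0,s)]
    while pq:
        d,k=heapq.heappop(pq)
        if d>D[k]: continue
        if xs[k[0]]>=xg: break
        for a in(-1,0,1):
            for b in(-1,0,1):
                for t in(-1,0,1):
                    n=(k[0]+a,k[1]+b,k[2]+t)
                    if n==k or not(0<=n[0]<len(xs) and 0<=n[1]<len(zs) and 0<=n[2]<len(ts)): continue
                    c=C(n)
                    if c<.6: continue
                    e=d+np.sqrt(a*a+b*b+t*t)*(.1+1/min(c,4)**3)
                    if e<D.get(n,1e9): D[n]=e;par[n]=k;heapq.heappush(pq,(e,n))
    p=[k]
    while p[-1] in par:p.append(par[p[-1]])
    return np.array([(xs[k[0]],zs[k[1]],ts[k[2]],C(k)) for k in p[::-1]])
if __name__=='__main__':
    p=plan(-15,3); np.save('path.npy',p)
    q=p.copy();q[:,2]=np.degrees(q[:,2]);print(len(p),p[:,3].min());print(q[::3].round(1))
E
python3 plan.py
```

```text
w0 all 149 ((562.3564453125, 137.06674194335938), (6.009091854095459, 31.795013427734375), 6.7355546951293945) [0.2027845  0.20414517]
w0 top 115 ((562.3784790039062, 137.02459716796875), (5.995881080627441, 31.722509384155273), 6.918103218078613) [0.20305908 0.20429571]
t0 all 79 ((562.0037841796875, 139.5843963623047), (6.502771854400635, 32.30044174194336), 6.960572719573975) [0.19986412 0.2052863 ]
t0 top 40 ((562.044921875, 139.25076293945312), (6.499351978302002, 29.641042709350586), 6.981762409210205) [0.20259454 0.20553959]
s0 all 146 ((562.4014282226562, 139.29287719726562), (13.164534568786621, 31.860525131225586), 9.396100044250488) [0.18912933 0.20465283]
s0 top 37 ((561.9536743164062, 138.63705444335938), (12.553297996520996, 30.577838897705078), 12.744958877563477) [0.20184543 0.20611675]
77 1.8005961218548023
[[-15.    3.    0.    5. ]
 [-12.    3.    2.5   4.9]
 [ -9.    3.    7.5   4.5]
 [ -6.    3.   15.    3.9]
 [ -3.    3.   22.5   4.1]
 [  0.    5.   30.    3.7]
 [  3.    8.   37.5   3.7]
 [  6.   11.   42.5   3.2]
 [  8.   14.   42.5   2. ]
 [ 11.   17.   40.    2. ]
 [ 14.   19.   37.5   1.9]
 [ 17.   20.   35.    2.9]
 [ 20.   20.   35.    4.1]
 [ 23.   20.   35.    5.5]
 [ 26.   20.   35.    6.9]
 [ 29.   20.   35.    8.3]
 [ 32.   20.   35.    9.7]
 [ 35.   20.   35.   11.2]
 [ 38.   20.   35.   10.7]
 [ 41.   20.   35.   10.1]
 [ 44.   20.   35.   10.2]
 [ 47.   20.   35.   10.8]
 [ 50.   20.   35.   12. ]
 [ 53.   20.   35.   13.4]
 [ 56.   20.   35.   14.8]
 [ 59.   20.   35.   16.3]]
```

```bash
python3 - <<'E'
from h import *
c=np.array([.5623,.138,.122])
p,R=pose(c,0,.121)
m.set_gripper(.55,100)
m.move_ptp(p+[0,0,.12],R); m.move_l(p+[0,0,.06],R)
print('F0',m.current_force().round(2) if hasattr(m.current_force(),'round') else m.current_force())
m.move_l(p,R,.08)
print('F1',np.round(m.current_force(),2))
m.set_gripper(0,100); m.dwell(.2)
print('grip',m.current_grip_width(),m.current_grip_force(),np.round(m.current_force(),2),m.current_ee_pos(),p)
for i in range(1,11):
    m.move_l(p+[0,0,.001*i],R,.02); print(i,np.round(m.current_force(),2))
print(m.current_time()); snap('wrist','w2')
E
```

```text
F0 [ 0.35 -0.51  0.5 ]
F1 [-0.12 -1.08 -0.02]
grip 0.029513646607129587 98.96015524864197 [ 0.09 -1.6   5.39] [0.56255796 0.13804367 0.15738402] [0.5623 0.138  0.157 ]
1 [ 0.31 -0.43 -0.98]
2 [-0.11 -0.78 -2.59]
3 [-0.21  0.79 -1.74]
4 [ 0.59  0.32 -2.42]
5 [ 0.18  0.34 -3.86]
6 [ 0.72  1.02 -2.83]
7 [-0.1   0.02 -1.9 ]
8 [-0.1   0.64 -3.29]
9 [ 0.32  0.07 -3.32]
10 [ 0.22 -0.25 -1.78]
10.425
```

```bash
cat >> h.py <<'E'
def F(n=8):
    a=[]
    for _ in range(n): a.append(m.current_force()); m.dwell(.015)
    return np.mean(a,0)
E
python3 - <<'E'
from h import *
c0=np.array([.5623,.138,.122])
b=F(12);print('base',b.round(2))
def go(c,th=0,v=.05): m.move_l(*pose(c,th),v)
go(c0+[0,0,.013]); b=F(12); print('base',b.round(2))
up=None
for i in range(1,13):
    r=.013+.0005*i; go(c0+[0,0,r],v=.02); f=F(6)-b
    if f[2]<-2.5: up=r;break
print('sill at raise',up,f.round(2))
go(c0+[0,0,.012]); go(c0+[0,0,.012]+.044*ex,v=.06); b=F(12); print('base',b.round(2))
hit=None
for i in range(1,40):
    s=.044+.0005*i; go(c0+[0,0,.012]+s*ex,v=.02); f=F(6)-b
    if f@ex<-2.5: hit=s;break
    if np.linalg.norm(f)>4: print('other',s,f);break
print('hit',hit,f.round(2),m.current_ee_pos(),m.current_time())
go(c0+[0,0,.012]+(s-.01)*ex,v=.03)
E
```

```text
base [ 0.15  0.03 -2.65]
base [-0.37  0.05 -2.48]
sill at raise 0.0175 [ 0.42 -0.26 -4.24]
base [-0.13  0.01 -2.63]
hit 0.0545 [-3.   -0.69  1.07] [0.61610418 0.14573829 0.16894536] 22.9667
```

```bash
cat > pass.py <<'E'
from h import *
c0=np.array([.5623,.138,.122]); BEND=c0+.0532*ex; BEND[2]=.130; ZO=.001
def W(x,z): return BEND+x*1e-3*ex+np.array([0,0,z*1e-3+ZO])
E
python3 - <<'E'
import sys; sys.path.insert(0,'.')
exec(open('pass.py').read())
p=np.load('path.npy'); p=p[p[:,0]>=-9]
i=[k for k in range(len(p)) if (p[k,0]<3 and k%4==0) or (3<=p[k,0]<19 and k%2==0) or (p[k,0]>=19 and k%8==0)]
b=np.array([-.13,.01,-2.6]); ok=True
for k in i:
    x,z,t,_=p[k]
    m.move_l(*pose(W(x,z),t),.04)
    f=np.mean([m.current_force(),(m.dwell(.02),m.current_force())[1],(m.dwell(.02),m.current_force())[1]],0)-b
    print(x,z,round(np.degrees(t),1),'fs,fy,fz',(f@ex).round(2),f[1].round(2),f[2].round(2))
    if np.linalg.norm(f)>3.5: print('STOP'); ok=False; break
    if x>=40: break
print(ok,m.current_time(),m.current_grip_force())
E
```

```text
-9.0 3.0 7.5 fs,fy,fz 0.44 0.28 0.41
-5.0 3.0 17.5 fs,fy,fz 0.19 -0.48 0.47
-1.0 4.0 27.5 fs,fy,fz 1.01 0.19 0.19
3.0 8.0 37.5 fs,fy,fz 0.45 -0.0 0.19
5.0 10.0 40.0 fs,fy,fz 0.48 -0.25 0.01Traceback (most recent call last):
  File "<stdin>", line 8, in <module>
bench.Unreachable: the arm cannot follow that straight line within its joint ranges
```

```bash
python3 - <<'E'
exec(open('pass.py').read())
print(np.round(m.current_qpos(),3))
for x,z in((6,11),(8,14),(11,17),(14,19),(18,20),(25,20),(40,20)):
    print(x,[(t,None if (q:=m.inverse_kinematics(*pose(W(x,z),np.radians(t)))) is None else np.round(q,2).tolist()) for t in(42.5,40,37.5,35)])
import plan
# best clearance with tilt<=40
for s in range(4,20):
    best=max((round(plan.clear(s,z,np.radians(t)),2),z,t) for z in np.arange(s*.8,s*.8+10,.5) for t in(32.5,35,37.5,40,42.5)); 
    b2=max((round(plan.clear(s,z,np.radians(t)),2),z,t) for z in np.arange(s*.8,s*.8+10,.5) for t in(35,37.5,40)); print(s,best,b2)
E
```

```text
[ 0.167  0.274  2.054 -0.132  0.118  0.149]
6 [(42.5, None), (40, [0.17, 0.27, 2.05, -0.13, 0.12, 0.15]), (37.5, [0.17, 0.28, 2.02, -0.07, 0.19, 0.09]), (35, [0.17, 0.28, 1.99, -0.05, 0.27, 0.07])]
8 [(42.5, None), (40, [0.17, 0.27, 2.05, -0.12, 0.13, 0.14]), (37.5, [0.17, 0.27, 2.01, -0.07, 0.2, 0.09]), (35, [0.17, 0.28, 1.98, -0.05, 0.28, 0.06])]
11 [(42.5, None), (40, [0.17, 0.27, 2.04, -0.11, 0.14, 0.13]), (37.5, [0.17, 0.27, 2.0, -0.07, 0.21, 0.08]), (35, [0.17, 0.28, 1.97, -0.05, 0.28, 0.06])]
14 [(42.5, None), (40, [0.17, 0.27, 2.03, -0.1, 0.14, 0.12]), (37.5, [0.17, 0.27, 1.99, -0.06, 0.22, 0.08]), (35, [0.17, 0.28, 1.96, -0.04, 0.29, 0.06])]
18 [(42.5, [0.17, 0.28, 2.05, -0.22, 0.07, 0.23]), (40, [0.17, 0.28, 2.02, -0.1, 0.15, 0.12]), (37.5, [0.17, 0.28, 1.98, -0.06, 0.22, 0.08]), (35, [0.16, 0.29, 1.95, -0.04, 0.3, 0.06])]
25 [(42.5, [0.17, 0.29, 2.04, -0.2, 0.08, 0.22]), (40, [0.17, 0.29, 2.0, -0.09, 0.15, 0.11]), (37.5, [0.17, 0.29, 1.97, -0.06, 0.23, 0.08]), (35, [0.16, 0.3, 1.93, -0.04, 0.3, 0.06])]
40 [(42.5, [0.17, 0.31, 2.0, -0.17, 0.09, 0.18]), (40, [0.16, 0.31, 1.9
[... 892 characters left out ...]
p.float64(1.93), np.float64(17.6), 35)
13 (np.float64(1.96), np.float64(18.4), 35) (np.float64(1.96), np.float64(18.4), 35)
14 (np.float64(2.07), np.float64(18.700000000000003), 32.5) (np.float64(2.05), np.float64(19.200000000000003), 37.5)
15 (np.float64(2.35), np.float64(19.5), 35) (np.float64(2.35), np.float64(19.5), 35)
16 (np.float64(2.63), np.float64(19.8), 32.5) (np.float64(2.6), np.float64(20.3), 37.5)
17 (np.float64(3.04), np.float64(20.1), 32.5) (np.float64(3.02), np.float64(20.1), 35)
18 (np.float64(3.58), np.float64(20.4), 35) (np.float64(3.58), np.float64(20.4), 35)
19 (np.float64(4.25), np.float64(20.200000000000003), 32.5) (np.float64(4.05), np.float64(20.700000000000003), 35)
```

```bash
sed -i 's/np.arange(0,46,2.5)/np.arange(0,41,2.5)/' plan.py; cat > go2.py <<'E'
exec(open('pass.py').read())
import plan
p=plan.plan(-15,3); k0=np.where(p[:,0]>=5)[0][0]; p=p[k0:]
print(p[:,3].min(), m.current_time())
b=np.array([.1,.0,-2.5]); ok=True
for k in range(len(p)):
    x,z,t,_=p[k]
    if x>18 and k%8: continue
    m.move_l(*pose(W(x,z),t),.04)
    f=np.mean([m.current_force(),(m.dwell(.02),m.current_force())[1],(m.dwell(.02),m.current_force())[1]],0)-b
    print(x,z,round(np.degrees(t),1),'fs,fy,fz',(f@ex).round(2),f[1].round(2),f[2].round(2))
    if np.linalg.norm(f)>3.5: print('STOP'); ok=False; break
    if x>=45: break
print(ok,m.current_time(),m.current_grip_force())
E
python3 go2.py
```

```text
1.730979147606166 25.2583
5.0 10.0 40.0 fs,fy,fz 0.25 0.06 0.29
6.0 11.0 40.0 fs,fy,fz -0.52 -0.45 0.28
6.0 12.0 40.0 fs,fy,fz -0.49 0.29 0.45
7.0 13.0 40.0 fs,fy,fz 0.33 -0.07 -0.51
8.0 14.0 40.0 fs,fy,fz -0.14 0.23 -0.44
9.0 15.0 40.0 fs,fy,fz -0.02 0.2 -0.1
10.0 16.0 40.0 fs,fy,fz -0.22 -0.29 -0.54
11.0 17.0 40.0 fs,fy,fz 0.95 0.32 -0.31
12.0 18.0 40.0 fs,fy,fz -0.03 -0.02 0.04
13.0 19.0 40.0 fs,fy,fz -0.14 -0.03 0.19
14.0 19.0 37.5 fs,fy,fz 0.03 -0.16 -0.52
15.0 20.0 37.5 fs,fy,fz 0.08 -0.09 -0.52
16.0 20.0 35.0 fs,fy,fz -1.05 -0.18 -0.42
17.0 20.0 35.0 fs,fy,fz -0.04 0.1 -0.62
18.0 20.0 35.0 fs,fy,fz -0.05 -0.26 0.37
20.0 20.0 35.0 fs,fy,fz -0.24 0.12 -0.06
28.0 20.0 35.0 fs,fy,fz 0.17 0.25 -0.13
36.0 20.0 35.0 fs,fy,fz -0.4 -0.37 -0.38
44.0 20.0 35.0 fs,fy,fz -0.25 -0.43 0.2
52.0 20.0 35.0 fs,fy,fz -0.07 0.07 -0.03
True 31.325 98.92435513436794
```

```bash
python3 - <<'E'
exec(open('pass.py').read())
m.move_l(*pose(W(78,22),np.radians(30)),.12)
m.move_l(*pose(W(78,95),0),.12)
m.dwell(.15)
c=np.array([.5211,-.169,0])
m.move_ptp(*pose(c+[0,0,.21],0,.07))
m.move_l(*pose(c+[0,0,.14],0,.07),.12)
print(m.current_time(),m.current_grip_force(),F(5).round(2))
snap('wrist','w3',(130,60,430,285),2.6)
X=cloud(load('w3'));z=load('w3');h=cv2.cvtColor(z['p'],cv2.COLOR_RGB2HSV);H,S,V=[h[...,i].astype(int) for i in range(3)]
reg=(abs(X[...,0]-.52)<.06)&(abs(X[...,1]+.169)<.07)
for n,k in(('lips',reg&(S<60)&(V>110)&(X[...,2]>.03)&(X[...,2]<.05)),('rack',reg&(X[...,2]>.004)&(X[...,2]<.05)),('plate',reg&(X[...,2]>.062)&(X[...,2]<.155)&(abs(X[...,0]-.521)<.015))):
    P=X[k];print(n,len(P),cv2.minAreaRect((P[:,:2]*1000).astype(np.float32)) if len(P)>4 else '',P.min(0).round(4),P.max(0).round(4))
E
```

```text
34.9167 98.86985063552856 [ 0.32 -0.14 -2.26]
lips 1679 ((521.32958984375, -170.93099975585938), (31.563344955444336, 90.26355743408203), 3.8581552505493164) [ 0.5033 -0.2165  0.0301] [ 0.5392 -0.1252  0.0436]
rack 3769 ((521.2994384765625, -171.090576171875), (60.06644058227539, 95.71627807617188), 3.8896024227142334) [ 0.4892 -0.2206  0.0056] [ 0.554  -0.1215  0.0436]
plate 155 ((520.1729736328125, -145.50279235839844), (5.9737114906311035, 0.6900079846382141), 5.513510227203369) [ 0.5172 -0.1459  0.0668] [ 0.5231 -0.1449  0.1542]
```

View pics/w3.png

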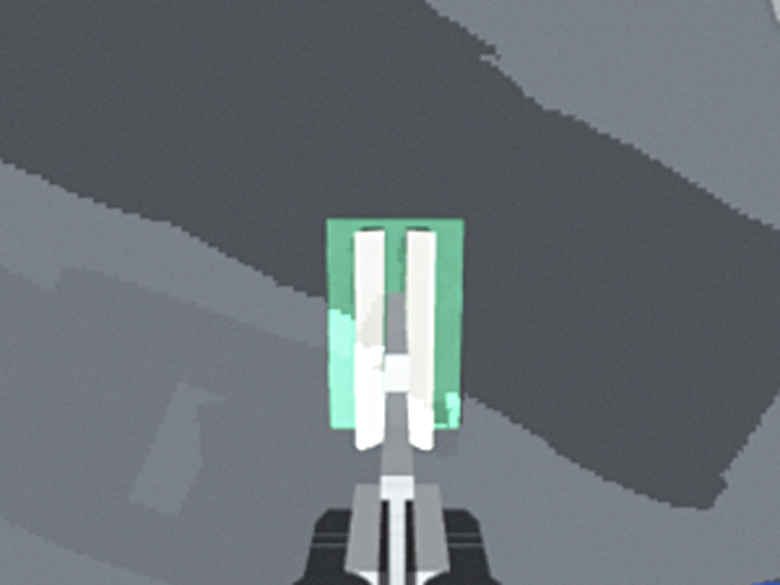

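```bash
python3 - <<'E'
from h import *
c=np.array([.5206,-.1705,0])
m.move_l(*pose(c+[0,0,.118],0,.068),.08)
b=F(10);print(b.round(2))
z=.118
while z>.0775:
    z-=.002 if z>.0855 else .0005
    m.move_l(*pose(c+[0,0,z],0,.068),.03 if z>.09 else .01)
    f=F(3)-b
    if abs(f[0])>3: c[0]+=.0004*np.sign(f[0]); print('side',round(z,4),f.round(2))
    if f[2]>3: print('floor',z,f.round(2));break
    if np.linalg.norm(f)>12: print('STOP',z,f);break
print(z,f.round(2),m.current_time(),m.current_ee_pos())
snap('wrist','w4',(130,60,430,285),2.6)
X=cloud(load('w4'));k=(abs(X[...,0]-.519)<.006)&(abs(X[...,1]+.1455)<.004)&(X[...,2]>.05)&(X[...,2]<.12)
print(X[k].min(0),X[k].max(0))
E
```

```text
[-0.13  0.02 -2.27]
floor 0.08149999999999996 [0.49 0.27 3.39]
0.08149999999999996 [0.49 0.27 3.39] 42.6417 [ 0.5208581  -0.17055717  0.11682179]
[ 0.51627051 -0.14938409  0.05091757] [ 0.52219361 -0.14628158  0.10763955]
```

```bash
python3 - <<'E'
from h import *
m.set_gripper(.4,20); m.dwell(.2)
p=np.array(m.current_ee_pos()); m.move_l(p+[0,0,.06],max_speed=.1); m.move_l(p+[0,0,.15],max_speed=.15); m.dwell(.3)
print(m.current_time(),m.current_grip_force(),F(4).round(2))
snap('wrist','w5',(130,60,430,285),2.6)
X=cloud(load('w5'));k=(abs(X[...,0]-.521)<.02)&(abs(X[...,1]+.171)<.05)&(X[...,2]>.14)&(X[...,2]<.18)
P=X[k];print(len(P),cv2.minAreaRect((P[:,:2]*1000).astype(np.float32)),np.percentile(P[:,2],[50,98]))
E
```

```text
45.1 0.0 [-0.02 -0.01  0.45]
219 ((520.7894287109375, -171.47998046875), (5.056046485900879, 32.01057434082031), 3.9957120418548584) [0.16206128 0.16339103]
```

View pics/w5.png

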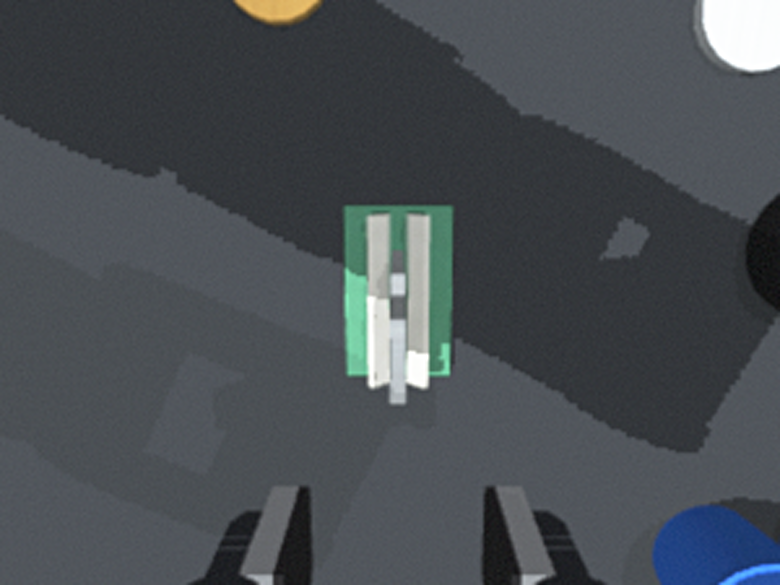

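The picture shows the plate upright in the slot at about (397,340). Its top is at z = 162 mm (8 + 154), it is centred and in line with the slot, and the fingers are clear of it.

```bash
python3 -c "
from bench import manip as m
print(m.sign_off())"
```

```text
the job is handed in; nothing more can be done
None
```

The plate came off the hook without touching the barb on the way out and now stands upright, fully down in the green rack's slot. I let go of it and handed the job in at about 45 s; the hand-in returned no verdict.

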